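# Refill the carousel's empty compartment with nuts through the chute

## Robot

A 6-joint arm with a two-finger parallel gripper is mounted at the origin on the work surface. World frame = base frame: x ahead of the robot, y to its left, z up, the work surface at z = 0. Lengths are in mm, angles in rad, forces in N, time in s.
With the tool pointing down it reaches from about 300 to 775 mm from the base axis. Payload 14.6 kg.
Tool frame: the origin (TCP) lies between the finger pads; the fingertips stand 19 mm ahead of it and the grasp point (between the pads) is the TCP (manip.tcp_to_tips is the distance from the TCP to the fingertips, in mm); x points along the fingers, z is the direction in which the jaws open and shut, and the axes are right-handed (so a half turn about x gives the same grasp; the last joint's range is limited). The gripper opens to 94 mm and grips with 3 to 60 N. Pads are 16 mm wide; open, the fingers measure 119 mm over their backs; the gripper's body (75 mm by 177 mm) begins 78 mm behind the grasp point.
Start: joints at [-1.384, 0.3, 1.521, -0, 1.321, -0.067], TCP at [138.09, -532.373, 224.446] pointing down, gripper open.
Joint ranges: [-3.03, 3.03], [-0.79, 2.21], [0.23, 2.52], [-1.04, 4.18], [0, 3.07], [-2.55, 2.55]. Speed limits (rad/s): [2.22, 2.22, 2.57, 3.14, 3.14, 3.14].

## Interface

Orientations are given as [roll, pitch, yaw] about the fixed x, y, z axes, in that order (R = Rz(yaw) Ry(pitch) Rx(roll)).
In Python, from cell import manip gives the robot as it stands.
- The arm moves only by the tool jog_arm, never from a script. Its argument "moves" is a list that holds one entry, the list of rows, each a list of 6 numbers: the shift along the world's x, y, z in mm, then the turn, a rotation vector about the world's x, y, z in degrees. In form: [[[dx, dy, dz, wx, wy, wz], ...]]. A call has 1 to 5 rows; each row shifts and turns the pose as measured when the row begins; what a row does not reach is not made up. A row lasts 1/10 s, in which the tool goes at most 50 mm and 8.59 degrees, less where a joint would pass 70% of its speed; a pose out of reach is approached as far as the arm can. A call is refused whole if a number of a shift passes 50 or a number of a turn 8.59, either way. A call with a gripper value outside its range is refused whole. "gripper" is the opening, from -1 (shut) to 1 (fully open), set as the call begins (left out, the last holds). The fingers move at their own pace and stop on an object; "squeeze" is the grip in N (left out, the last holds). Time passes only in rows, so rows that do not move let the fingers close. It gives the time, the measured TCP pose, the force and the opening at its end, in the units of the state.
- manip.read_state(): the state, without advancing time (a new reading comes with each control period).
- manip.camera(name): name is "scene" or "top" or "wrist"; returns (picture, depth): 420x560x3 uint8, blue, green, red; 420x560 float32, mm along the optical axis (not along the pixel's ray), 0 where there is no reading.
- manip.camera_params(name): a dict with "fx", "fy", "cx", "cy" (pixels), "dist" ([k1, k2, p1, p2, k3] as OpenCV has them; the pictures are not rectified), "rvec" (rotation vector, rad) and "tvec" (3), from world to camera coordinates, as OpenCV has them. Camera axes: x right, y down, z forward; pixel columns grow to the right and rows downward; lengths in mm; the calibration is good to about 2 mm. A picture is of the moment at which its call begins: read the wrist's pose just before it. camera_params takes no time and is no camera call; for the wrist camera it gives the pose at the moment of the call.
- manip.sign_off(): hands the job in, once; it reports no verdict.
The state is a dict: "clock": time; "joints": joint angles; "qd": joint speeds; "effort": joint torques, N m; "eef_pos": TCP position; "eef_rot": TCP orientation; "wrist_force": force on the tool from outside, world axes, zero at the start; "moment": the same for the moment, N m; "finger_gap": finger opening in mm.
Only numpy, scipy, OpenCV 4.12 (cv2) and the standard library are available. Lean on these libraries where they do the work, as an engineer would, in place of code of your own. Each camera call takes 0.05 s, during which the arm holds its last target. There are 200 camera calls.

## Task

Turn the parts carousel by its knob until its empty compartment is squarely under the chute's outlet. Then draw the bin of hex nuts out of the rack by its front tab, set it down on the open bench and let go, take it afresh and tip all four nuts into the chute's mouth so that they end in that empty compartment. Finally stand the emptied bin upright on the bench, and leave the other bins and the tools where they are.

Things in the scene. Friction and masses are not known exactly. Their poses are not given: they have to be found in the camera images.
- carousel (a joint): Turn of the carousel about its upright axis, rad, growing anticlockwise seen from above, no end stops; its value is the direction of the empty compartment's centre line, measured from +x towards +y. A stiff bearing holds it where it is left (about 0.1 N m to turn).
- hub_knob (a point): The carousel's turning knob: fluted black round knob, 44 mm across and 35 mm tall, on the tray's axis; this point is on the axis at the knob's mid height, 100 mm above the bench (knob from 80 to 115 mm above the bench). It turns with the tray.
- carousel_base: Fixed base plate under the round grey steel tray; origin on the axis at bench level. Tray 310 mm across, floor 16 mm above the bench; outer wall and five radial dividers 3 mm thick, tops 56 mm above the bench; hub drum 70 mm across, 71 mm high; five equal compartments of 72 degrees: four hold stock (bolts, washers, anchors, big nuts), one is empty.
- bay (a point): Middle of the empty compartment's floor, 100 mm out from the carousel's axis, 16 mm above the bench.
- bay_wall_r (a point): Frame on the carousel's axis at floor height, its x axis along the divider on the clockwise side (from above) of the empty compartment, z up: the empty compartment lies on its +y side.
- bay_wall_l (a point): Frame on the carousel's axis at floor height, its x axis along the divider on the anticlockwise side of the empty compartment, z up: the empty compartment lies on its -y side.
- chute_outlet (a point): Point over the carousel, 100 mm from its axis and 72 mm above the bench, just off the lower end of the chute's floor; parts sliding out drop about here. Its +x axis points horizontally from the carousel's axis out along the chute, uphill. The outlet is 74 mm wide and its floor ends 115 mm from the axis.
- chute_mouth (a point): Middle of the chute's upper mouth, level with the top of its side cheeks and end wall, 254 mm above the bench, 235 mm from the carousel's axis; axes as chute_outlet. Open to above; inside width (y) 130 mm at the end wall, 50 mm uphill (+x) of this point, 114 mm here, 101 mm where the cheeks end 38 mm downhill; the sloping floor lies 95 mm below it.
- chute: Fixed bare aluminium chute; origin on the carousel's axis at bench level, +x horizontally out along the chute. It slopes up 36 degrees from x = 115 mm (floor 72 mm above the bench) to x = 285 mm (196 mm), widening from 74 to 130 mm, side walls 50 mm, cheeks round the mouth to 254 mm above the bench. Steel post and foot 90 x 110 mm at x = 235 mm.
- nut_bin: Green plastic scoop-front bin with four loose hex nuts, 0.25 kg full; three other bins have its shape. 120 mm long (x), 66 wide (y), 55 high, walls 3. Origin: centre of underside; open front at -x. Side walls full height from x = -10 to +60 mm, sloping to 32 mm at the front x = -60. Floor flat, then from x = -30 ramps up 28 degrees to a lip 19 mm high at x = -60.
- nut_tab (a point): Middle of the nut bin's pull tab, axes as the bin: a vertical plate 10 mm thick (y) on the middle of the bin's front, from 60 to 96 mm in front of the bin's origin (bin x = -60 to -96 mm) and 1 to 18 mm above the bin's underside; this point is at bin x = -80, z = 10 mm. The other bins have the same tab.
- rack: Dark steel rack fixed to the bench, 300 mm wide (y), open to its -x. Origin: centre of underside. Base plate 15 mm thick, x = -55 to +65 mm; four bins stand on it, fronts to -x, at y = -108, -36, 36, 108 mm, bin origins at x = -15 mm, 6 mm gaps; the nut bin may be in any place. Deck 85 to 89 mm above the bench over x = 5 to 65 mm with small cartons to 125 mm; side plates at the ends.
- nut1: Plated steel hex nut, 24 mm across flats, 13 mm thick, 34 g, oily (friction on anything about 0.25); origin at its centre, z along its bore.
- nut2: Plated steel hex nut, 24 mm across flats, 13 mm thick, 34 g, oily (friction on anything about 0.25); origin at its centre, z along its bore.
- nut3: Plated steel hex nut, 24 mm across flats, 13 mm thick, 34 g, oily (friction on anything about 0.25); origin at its centre, z along its bore.
- nut4: Plated steel hex nut, 24 mm across flats, 13 mm thick, 34 g, oily (friction on anything about 0.25); origin at its centre, z along its bore.
- bin_bolts: plain green plastic scoop-front bin, same shape as the nut bin, in the rack, holding bolts; leave alone.
- bin_rods: plain green plastic scoop-front bin, same shape as the nut bin, in the rack, holding cut lengths of threaded rod; leave alone.
- bin_anchors: plain green plastic scoop-front bin, same shape as the nut bin, in the rack, holding anchors; leave alone.
- ratchet: Bystander: ratchet wrench lying along its x, from -130 to +139 mm, 34 mm wide and up to 34 mm high.
- socket: Bystander: steel socket on an extension lying along its x, -90 to +85 mm, 28 mm across.
- spray_can: Bystander: upright spray can, 66 mm across, 170 mm tall, origin under its centre.
- chuck_key: Bystander: small steel T-handled chuck key lying flat, 80 mm long (x), 70 mm wide, 16 mm high.
- washer_tub: Bystander: yellow open tub of washers, 90 x 75 x 45 mm, origin under its centre.

How it is judged (in metres and radians):
On the way, in this order (a step that is already met when the one before it is completed fails the run):
1. the empty compartment's middle is turned to within 25 mm of the point under the chute's outlet (horizontal distance between bay and chute_outlet below 0.025 m and velocity of joint carousel between -0.1 and 0.1 rad/s), for 0.3 s.
2. the nut bin, out of the rack, stands upright on the bench, untouched by the robot (height (world z) of nut_bin below 0.006 m and angle between nut_bin's own z axis and vertical below 0.1 rad and contact force between the fingers and nut_bin below 0.05 N), for 0.2 s.
3. the nut bin is tipped over the chute's mouth (angle between nut_bin's own z axis and vertical above 0.6 rad and height (world z) of nut_bin above 0.2 m and horizontal distance between nut_bin and chute_mouth below 0.16 m), for 0.1 s.
At the end, for the whole second after the job is handed in: All four nuts lie at rest in the compartment that was empty, below the tops of its dividers (56 mm above the bench), and the nut bin stands upright (within 0.1 rad) at rest with its underside no more than 20 mm above the bench, on the bench or back on the rack (height (world z) of nut1 between 0.015 and 0.056 m and y of each of nut1, nut2, nut3, nut4 in the frame of bay_wall_r above 0 m and y of each of nut1, nut2, nut3, nut4 in the frame of bay_wall_l below 0 m and horizontal distance between each of nut1, nut2, nut3, nut4 and hub_knob below 0.155 m and linear speed of each of nut1, nut2, nut3, nut4, nut_bin below 0.03 m/s and height (world z) of nut2 between 0.015 and 0.056 m and height (world z) of nut3 between 0.015 and 0.056 m and height (world z) of nut4 between 0.015 and 0.056 m and height (world z) of nut_bin between -0.005 and 0.02 m and angle between nut_bin's own z axis and vertical below 0.1 rad); the robot touches nothing.
It fails at once if another bin of the rack is shifted by more than 35 mm (distance of any of bin_bolts, bin_rods, bin_anchors from where it was at the start of the episode above 0.035 m).
It fails at once if a bystander on the bench (ratchet, socket, spray can, chuck key, washer tub) is shifted by more than 35 mm (distance of any of ratchet, socket, spray_can, chuck_key, washer_tub from where it was at the start of the episode above 0.035 m).
It also fails if it takes over 72 s, if anything falls off the work surface, if the arm or the gripper's body presses on something with over 40 N, if the wrist force passes 120 N, or if a joint passes its speed limit or range.

## Working session

There is one attempt and no reset: what is moved stays moved. The work goes in short steps, Python scripts to look and compute and a tool call to move; the robot and the scene stay as the last step left them, time stands still between calls to the robot, and variables do not carry over. Pictures are saved under pics/ and viewed, about 8 in all and at most 12, crops included, and the job is handed in when it is done.

Besides the shell and the picture viewer there is one more tool, called after "Emit:" as name([rows], argument=value, ...), one row to a line, values as JSON. jog_arm: Moves the arm, as the interface text tells. Its arguments: {"type":"object","properties":{"moves":{"type":"array","items":{"type":"array","items":{"type":"array","items":{"type":"number"}}}},"gripper":{"type":"number"},"squeeze":{"type":"number"}},"required":["moves"]}

```bash
ls; mkdir -p pics; cat > h.py <<'E'
import numpy as np, cv2
from cell import manip
def cam(n):
    p=manip.camera_params(n); im,d=manip.camera(n); return im,d,p
def world(d,p):
    K=np.array([[p['fx'],0,p['cx']],[0,p['fy'],p['cy']],[0,0,1.]])
    h,w=d.shape; u,v=np.meshgrid(np.arange(w),np.arange(h))
    n=cv2.undistortPoints(np.stack([u,v],-1).reshape(-1,1,2).astype(np.float32),K,np.array(p['dist'],float)).reshape(h,w,2)
    c=np.dstack([n[...,0]*d,n[...,1]*d,d])
    R,_=cv2.Rodrigues(np.array(p['rvec'],float)); 
    W=(c-np.array(p['tvec']).reshape(3))@R
    W[d==0]=np.nan
    return W
E
python3 - <<'E'
from h import *
for n in ('top','scene'):
    im,d,p=cam(n); cv2.imwrite(f'pics/{n}0.png',im); np.savez(f'{n}0.npz',im=im,d=d,W=world(d,p))
    print(n,p)
print(manip.read_state())
E
```

```text
pics
top {'fx': 535.8743707952004, 'fy': 535.8743707952004, 'cx': 274.40140918648046, 'cy': 222.51822825158678, 'dist': array([-0.01770567,  0.        ,  0.        ,  0.        ,  0.        ]), 'rvec': array([ 2.18203679, -2.1613003 ,  0.12270647]), 'tvec': array([ -23.49445568,  594.27755549, 1610.12217985])}
scene {'fx': 450.30120170898715, 'fy': 450.30120170898715, 'cx': 281.8300459532611, 'cy': 205.99797838538356, 'dist': array([-0.07027833,  0.        ,  0.        ,  0.        ,  0.        ]), 'rvec': array([ 1.7840717 ,  1.97634735, -0.64706688]), 'tvec': array([  70.31716339, -365.82674639, 1921.56103628])}
{'clock': 0.1, 'joints': array([-1.38360795e+00,  3.00409937e-01,  1.52149304e+00,  6.00728481e-06,
        1.32069331e+00, -6.66357823e-02]), 'qd': array([ 0.00031043,  0.00065466, -0.00204339, -0.00025467,  0.00020313,
        0.0008648 ]), 'effort': array([ 1.49805805e-03, -5.32646012e+01, -3.53281689e+01,  7.09739607e-02,
        2.35136080e-02, -5.40585040e-05]), 'eef_pos': array([ 138.05051971, -532.1817824 ,  223.95711143]), 'eef_rot': array([3.06915913, 1.56979267, 1.75218547]), 'wrist_force': array([ 0.27968592,  0.44692148, -0.18771575]), 'moment': array([0.01164541, 0.01419353, 0.00326396]), 'finger_gap': 94.2303881268703}
```

View pics/top0.png

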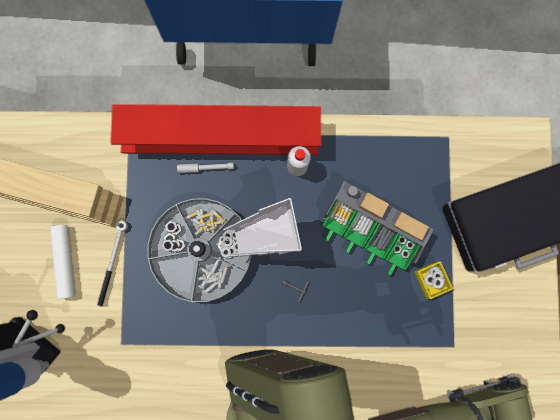

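View pics/scene0.png

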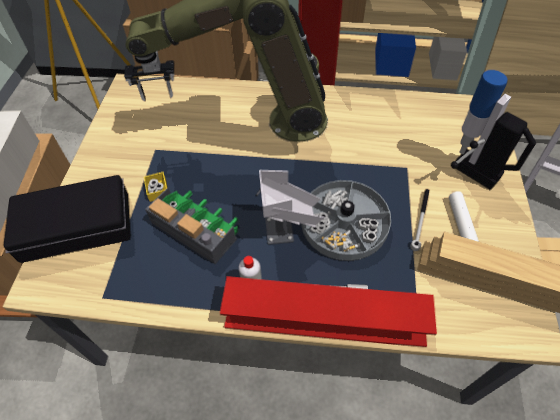

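```bash
python3 - <<'E'
from h import *
z=np.load('top0.npz'); im,W=z['im'],z['W']
a=cv2.resize(im[185:315,140:270],(520,520),interpolation=cv2.INTER_CUBIC); b=cv2.resize(im[165:305,315:460],(539,520),interpolation=cv2.INTER_CUBIC)
cv2.imwrite('pics/crop.png',np.hstack([a,b])[:,:1059] if 0 else cv2.resize(np.hstack([a,b]),(800,393)))
def reg(m):
    P=W[m]; return P
Z=W[...,2]
uu,vv=np.meshgrid(np.arange(560),np.arange(420))
# knob
m=(Z>108)&(Z<122)&(np.hypot(uu-198,vv-249)<14); print('knob',m.sum(),np.nanmean(W[m],0),np.nanmin(W[m],0),np.nanmax(W[m],0))
# tray wall circle fit
m=(Z>50)&(Z<62)&(uu<240); P=W[m]; k=np.nanmean(W[(Z>108)&(Z<122)&(np.hypot(uu-198,vv-249)<14)],0)
r=np.hypot(P[:,0]-k[0],P[:,1]-k[1]); Q=P[(r>145)&(r<165)]
A=np.c_[2*Q[:,:2],np.ones(len(Q))]; s=np.linalg.lstsq(A,(Q[:,:2]**2).sum(1),rcond=None)[0]; print('circle',s[:2],np.sqrt(s[2]+s[0]**2+s[1]**2),len(Q))
c=s[:2]
q=P[(r>60)&(r<140)]; ang=np.degrees(np.arctan2(q[:,1]-c[1],q[:,0]-c[0]))
print(np.histogram(ang,bins=np.arange(-180,181,6)))
# low floor pixels by angle: mean height 60<r<140
R=np.hypot(W[...,0]-c[0],W[...,1]-c[1]); T=np.degrees(np.arctan2(W[...,1]-c[1],W[...,0]-c[0]))
for t in range(-180,180,12):
    mm=(R>55)&(R<140)&(T>=t)&(T<t+12); print(t,mm.sum(),np.round(np.nanpercentile(Z[mm],[10,50,90]),0) if mm.any() else '')
# chute top: cheeks 254
m=(Z>246)&(Z<262)&(uu>220)&(uu<310)&(vv>190)&(vv<260); P=W[m]; print('cheeks',m.sum(),P.mean(0)); print(cv2.minAreaRect(P[:,:2].astype(np.float32)))
d=P.mean(0)[:2]-c; print('dir',np.degrees(np.arctan2(d[1],d[0])),np.hypot(*d))
# rack
for lo,hi in ((45,75),(80,95),(118,132)):
    m=(Z>lo)&(Z<hi)&(uu>315)&(uu<440)&(vv>170)&(vv<275); P=W[m]; print(lo,m.sum(),P.mean(0),cv2.minAreaRect(P[:,:2].astype(np.float32)))
hsv=cv2.cvtColor(im,cv2.COLOR_BGR2HSV); g=(hsv[...,0]>45)&(hsv[...,0]<80)&(hsv[...,1]>120)&(uu>315)&(uu<440)
P=W[g]; print('green',g.sum(),np.nanmin(P,0),np.nanmax(P,0),cv2.minAreaRect(P[:,:2].astype(np.float32)))
for (u,v) in [(300,250),(300,225),(299,160),(434,281),(295,290),(122,228),(205,167),(100,300)]:print((u,v),W[v,u].round())
E
```

```text
knob 181 [508.46746304 207.86382415 115.24699006] [486.3851604  185.71844985 108.01109998] [530.10740605 229.68123351 121.96846262]
circle [508.85732133 207.73882666] 153.50808428478874 280
(array([ 5,  1,  0,  0,  0,  0,  2,  1,  0,  0, 29,  0,  0,  0,  0,  0,  0,
        0,  0,  0,  1,  0, 28,  1,  0,  0,  0,  0,  0,  1,  1,  0,  0,  0,
       25,  0,  0,  2,  4,  9,  0,  1,  6,  4,  1,  0, 26,  0,  0,  0,  0,
        0,  0,  0,  0,  0,  0,  0, 33,  1]), array([-180, -174, -168, -162, -156, -150, -144, -138, -132, -126, -120,
       -114, -108, -102,  -96,  -90,  -84,  -78,  -72,  -66,  -60,  -54,
        -48,  -42,  -36,  -30,  -24,  -18,  -12,   -6,    0,    6,   12,
         18,   24,   30,   36,   42,   48,   54,   60,   66,   72,   78,
         84,   90,   96,  102,  108,  114,  120,  126,  132,  138,  144,
        150,  156,  162,  168,  174,  180]))
-180 185 [14. 23. 44.]
-168 192 [13. 30. 41.]
-156 187 [14. 33. 42.]
-144 188 [13. 23. 41.]
-132 187 [12. 19. 37.]
-120 189 [12. 19. 54.]
-108 194 [ 12.  21. 104.]
-96 178 [26. 34. 86.]
-84 185 [26. 37. 88.]
-72 179 [26. 35. 85.]
[... 815 characters left out ...]
598668     89.35057479] ((594.906005859375, -328.9490966796875), (301.7869567871094, 116.03871154785156), 61.734619140625)
118 437 [ 640.01556114 -306.71145288  124.33107878] ((620.0535888671875, -340.95904541015625), (256.1114807128906, 47.36565399169922), 60.35943603515625)
green 1683 [ 437.48405201 -454.13038147   -5.77707445] [ 664.84427772 -165.61341159   78.83790435] ((545.5953979492188, -304.5570068359375), (287.897216796875, 128.19287109375), 61.38739013671875)
(300, 250) [499. -84. 248.]
(300, 225) [591. -98.  -4.]
(299, 160) [765. -86. 143.]
(434, 281) [ 421. -502.   42.]
(295, 290) [389. -83.  -0.]
(122, 228) [573. 448.  30.]
(205, 167) [766. 199.  25.]
(100, 300) [354. 508.  25.]
```

View pics/crop.png

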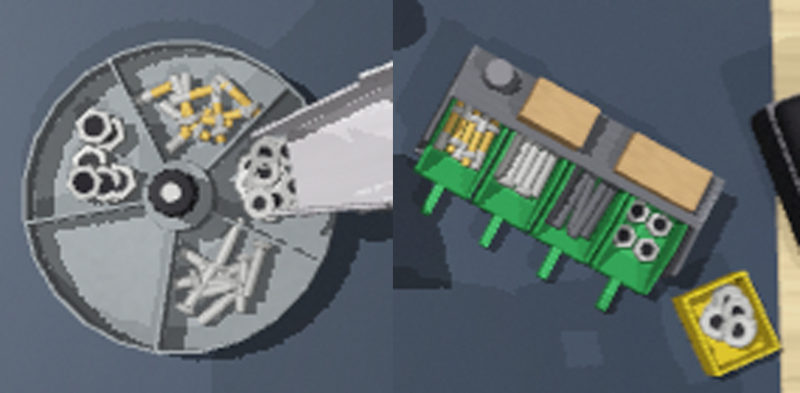

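```bash
python3 - <<'E'
from h import *
z=np.load('top0.npz'); im,W=z['im'],z['W']; Z=W[...,2]
uu,vv=np.meshgrid(np.arange(560),np.arange(420))
c=np.array([508.6,207.8]); P=W[(Z>46)&(Z<64)&(uu<240)]; D=P[:,:2]-c; r=np.hypot(*D.T); a=np.degrees(np.arctan2(D[:,1],D[:,0]))
k=(r>45)&(r<145)
for n in (27,99,171,-45,-117):
    s=k&(abs(a-n)<5); print(n,s.sum(),np.median(a[s]),a[s].mean())
hsv=cv2.cvtColor(im,cv2.COLOR_BGR2HSV); g=(hsv[...,0]>45)&(hsv[...,0]<80)&(hsv[...,1]>120)&(uu>315)&(uu<440)
# rack axis from cartons+deck edges: use green tops of bins
m=(Z>80)&(Z<95)&(uu>315)&(uu<440)&(vv>170)&(vv<275)
for name,Q in (('deck',W[m]),('carton',W[(Z>118)&(Z<132)&(uu>315)&(uu<440)&(vv>170)])):
    x=Q[:,:2]-Q[:,:2].mean(0); w=np.linalg.svd(x,full_matrices=False)[2][0]; print(name,Q.mean(0),np.degrees(np.arctan2(w[1],w[0])))
th=np.radians(-28.6); X=np.array([np.cos(th),np.sin(th)]);Y=np.array([-X[1],X[0]])
P=W[g]; fx=P[:,:2]@X; fy=P[:,:2]@Y
print('fx',np.percentile(fx,[0,1,50,99]),'fy',np.percentile(fy,[0,1,99,100]))
lo=np.percentile(fx,0.5)
t=(fx<lo+28)
ys=np.sort(fy[t]); 
for q in np.split(ys,np.where(np.diff(ys)>15)[0]+1):
    s=t&(fy>=q[0])&(fy<=q[-1]); print('tab n',s.sum(),'fx min',fx[s].min(),'fy',q[0],q[-1],q.mean(),'z',np.median(P[s,2]),'world',P[s].mean(0))
for n in ('world',): print(X,Y)
# tub, key
m=(uu>415)&(uu<455)&(vv>260)&(vv<300)&(Z>30)&(Z<55); print('tub',W[m].mean(0),W[m].min(0),W[m].max(0))
m=(uu>275)&(uu<315)&(vv>270)&(vv<305)&(Z>6)&(Z<25); print('key',W[m].mean(0),W[m].min(0),W[m].max(0))
from scipy.spatial.transform import Rotation as Ro
print(Ro.from_euler('xyz',manip.read_state()['eef_rot']).as_matrix().round(3))
E
```

```text
27 45 28.39871481151224 28.39213895647086
99 41 100.64456469886743 100.59191606643535
171 47 172.82518781811854 172.8569885207566
-45 50 -43.7787002040978 -43.70661868743615
-117 34 -115.24428901628985 -115.24435550529502
deck [ 617.31950199 -323.598668     89.35057479] -120.07479754522238
carton [ 640.01556114 -306.71145288  124.33107878] -121.03938435219897
fx [nan nan nan nan] fy [nan nan nan nan]Traceback (most recent call last):
  File "<stdin>", line 20, in <module>
IndexError: index 0 is out of bounds for axis 0 with size 0
```

Emit:
jog_arm([
  [[20,40,10,0,0,0],[20,45,10,0,0,0],[20,45,10,0,0,0],[20,45,0,0,0,0],[20,45,0,0,0,0]],
], gripper=0.3, squeeze=40)

```text
clock: 0.6
eef_pos: [236.5, -309.5, 250.9]
eef_rot: [3.14, 1.564, 1.817]
wrist_force: [1.0, -0.1, -0.4]
finger_gap: 61.5
```

Emit:
jog_arm([
  [[22,45,0,0,0,0],[22,45,0,0,0,0],[22,45,0,0,0,0],[22,45,0,0,0,0],[22,45,0,0,0,0]],
])

```text
clock: 1.1
eef_pos: [343.3, -83.3, 251.1]
eef_rot: [2.864, 1.565, 1.537]
wrist_force: [1.0, -1.0, -0.5]
finger_gap: 61.3
```

Emit:
jog_arm([
  [[23,45,0,0,0,0],[23,45,0,0,0,0],[23,45,0,0,0,0],[24,45,0,0,0,0],[24,45,0,0,0,0]],
])

```text
clock: 1.6
eef_pos: [455.6, 140.4, 251.2]
eef_rot: [2.545, 1.565, 1.22]
wrist_force: [0.4, -1.3, 0.5]
finger_gap: 61.3
```

```bash
cat > rack.py <<'E'
from h import *
z=np.load('top0.npz'); im,W=z['im'],z['W']; Z=W[...,2]
uu,vv=np.meshgrid(np.arange(560),np.arange(420))
hsv=cv2.cvtColor(im,cv2.COLOR_BGR2HSV); g=(hsv[...,0]>45)&(hsv[...,0]<80)&(hsv[...,1]>120)&(uu>315)&(uu<440)&~np.isnan(Z)
th=np.radians(-28.6)
for it in range(3):
    X=np.array([np.cos(th),np.sin(th)]);Y=np.array([-X[1],X[0]])
    P=W[g]; fx=P[:,:2]@X; fy=P[:,:2]@Y
    t=(fx<np.percentile(fx,0.5)+28); ys=np.sort(fy[t]); C=[]
    for q in np.split(ys,np.where(np.diff(ys)>15)[0]+1):
        s=t&(fy>=q[0])&(fy<=q[-1]); C.append(P[s].mean(0)); print('tab n',s.sum(),'fx min',fx[s].min(),'fy',q[0],q[-1],q.mean(),'z',np.median(P[s,2]),'world',P[s].mean(0))
    C=np.array(C); d=np.polyfit(C[:,1],C[:,0],1)[0]; th=-np.arctan(d); print('yaw',np.degrees(th))
    
print(X,Y)
m=(uu>415)&(uu<455)&(vv>260)&(vv<300)&(Z>30)&(Z<55); print('tub',W[m].mean(0),W[m].min(0),W[m].max(0))
m=(uu>275)&(uu<315)&(vv>270)&(vv<305)&(Z>6)&(Z<25); print('key',W[m].mean(0),W[m].min(0),W[m].max(0))
from scipy.spatial.transform import Rotation as Ro
s=manip.read_state(); print(s['eef_pos'],s['joints'],Ro.from_euler('xyz',s['eef_rot']).as_matrix().round(3))
E
python3 rack.py
```

```text
tab n 43 fx min 560.4606488754647 fy -117.23853939018163 -106.00153271419379 -110.77792150989522 z 33.557248106973674 world [ 450.95167255 -372.04003338   31.84655028]
tab n 42 fx min 558.6848556338654 fy -49.30252292198657 -34.42418264233987 -39.313341151214324 z 33.29551339981984 world [ 484.59495466 -308.98662951   30.60787039]
tab n 35 fx min 559.0515382977859 fy 23.488529518457778 37.627003173268534 32.697910710737496 z 32.92618667582523 world [ 519.47377289 -245.98421704   31.83338387]
tab n 38 fx min 557.681301310694 fy 99.28456509871812 109.50972472208194 104.95328403628658 z 33.874058472573 world [ 553.2422693  -182.0983894    31.86069975]
yaw -28.370273044810926
tab n 43 fx min 560.0237454668604 fy -119.53384151936615 -108.3274266351845 -113.0785550720455 z 33.557248106973674 world [ 450.95167255 -372.04003338   31.84655028]
tab n 42 fx min 558.5118460299542 fy -51.60387948381832 -36.688189222717895 -41.611963342762145 z 33.29551339981984 world [ 484.59495466 -308.98662951   30.60787039]
tab n 34 fx min 559.1956456176207 fy 21.13409944047209 35.28446734894622 30.28151578961
[... 734 characters left out ...]
175   31.83014145]
tab n 38 fx min 558.150515601297 fy 96.62174474547938 106.87609756586608 102.32695589185958 z 33.874058472573 world [ 553.2422693  -182.0983894    31.86069975]
yaw -28.337452862849744
[ 0.88016727 -0.47466365] [0.47466365 0.88016727]
tub [ 426.1728789  -506.10228879   38.80462732] [ 369.52835311 -556.35326384   30.00489673] [ 478.21388164 -451.46294581   54.56689604]
key [396.29310193 -83.00766985  10.41592874] [ 346.35599446 -141.53894134    6.00581768] [447.81967193 -24.43909103  21.32322687]
[455.61180216 140.41999418 251.17762545] [0.21961925 0.11214726 1.68415806 0.00484914 1.34225975 1.54345596] [[ 0.002  0.97   0.243]
 [ 0.005  0.243 -0.97 ]
 [-1.     0.003 -0.005]]
```

Emit:
jog_arm([
  [[26,34,0,0,0,0],[26,34,-10,0,0,0],[0,0,-45,0,0,0],[0,0,-45,0,0,0],[0,0,-20,0,0,0]],
])

```text
clock: 2.1
eef_pos: [510.8, 218.2, 127.9]
eef_rot: [2.18, 1.561, 0.862]
wrist_force: [1.0, -0.0, 0.4]
finger_gap: 61.3
```

```bash
python3 - <<'E'
from h import *
s=manip.read_state(); print(s['eef_pos'],s['joints'],s['wrist_force'])
im,d,p=cam('wrist'); W=world(d,p); cv2.imwrite('pics/w1.png',im)
Z=W[...,2]; m=(Z>106)&(Z<122)&(np.hypot(W[...,0]-508,W[...,1]-208)<35); print(m.sum(),W[m].mean(0),W[m].min(0),W[m].max(0))
E
```

```text
[510.75655736 218.15989854 127.85878569] [0.33560369 0.40470857 1.61653877 0.0052159  1.11229825 1.65114357] [ 1.02644336 -0.02289592  0.4370949 ]
5993 [513.09134976 208.91567626 115.02788887] [487.34175373 181.67573229 106.04265092] [533.55346615 232.06192418 121.88691822]
```

Emit:
jog_arm([
  [[-2,-10,0,0,0,0],[0,0,-20,0,0,0],[0,0,-8,0,0,0],[0,0,0,0,0,0]],
])

```text
clock: 2.55
eef_pos: [508.6, 206.0, 100.1]
eef_rot: [2.218, 1.562, 0.9]
wrist_force: [-0.6, 0.3, -0.3]
finger_gap: 61.0
```

Emit:
jog_arm([
  [[0,0,0,0,0,0],[0,0,0,0,0,0],[0,0,0,0,0,0],[0,0,0,0,0,0],[0,0,0,0,0,0]],
], gripper=-1)

```text
clock: 3.05
eef_pos: [508.3, 209.3, 102.0]
eef_rot: [2.395, 1.556, 1.078]
wrist_force: [3.7, 1.2, -8.6]
finger_gap: 43.7
```

Emit:
jog_arm([
  [[0,0,0,0,0,7],[0,0,0,0,0,8],[0,0,0,0,0,8],[0,0,0,0,0,8],[0,0,0,0,0,8]],
])

```text
clock: 3.55
eef_pos: [508.8, 208.7, 102.0]
eef_rot: [2.298, 1.557, 1.684]
wrist_force: [3.6, 1.3, -10.6]
finger_gap: 43.8
```

```bash
cat >> h.py <<'E'
from scipy.spatial.transform import Rotation as Ro
def st():
    s=manip.read_state(); M=Ro.from_euler('xyz',s['eef_rot']).as_matrix()
    print(s['clock'],s['eef_pos'].round(1),'j',s['joints'].round(3),'F',s['wrist_force'].round(1),'gap',round(s['finger_gap'],1),'jawyaw',np.degrees(np.arctan2(M[1,2],M[0,2])).round(1),'\nx',M[:,0].round(3),'z',M[:,2].round(3)); 
    open('log.txt','a').write(' '.join(map(str,[*s['joints'],*s['eef_pos'],*M.ravel()]))+'\n'); return s,M
E
python3 -c "from h import *;st()"
```

```text
3.55 [508.8 208.7 102. ] j [0.316 0.429 1.649 0.015 1.06  0.923] F [  3.6   1.3 -10.6] gap 43.8 jawyaw -35.2 
x [-0.002  0.014 -1.   ] z [ 0.817 -0.576 -0.009]
```

Emit:
jog_arm([
  [[0,0,0,0,0,8],[0,0,0,0,0,8],[0,0,0,0,0,8],[0,0,0,0,0,8],[0,0,0,0,0,8]],
])

```text
clock: 4.05
eef_pos: [509.6, 208.5, 102.0]
eef_rot: [2.142, 1.557, 2.254]
wrist_force: [3.3, 1.4, -10.0]
finger_gap: 43.5
```

Emit:
jog_arm([
  [[0,0,0,0,0,8],[0,0,0,0,0,8],[0,0,0,0,0,8],[0,0,0,0,0,8],[0,0,0,0,0,8]],
])

```text
clock: 4.55
eef_pos: [510.3, 208.9, 102.0]
eef_rot: [1.963, 1.557, 2.802]
wrist_force: [4.0, 2.5, -10.4]
finger_gap: 43.5
```

```bash
python3 -c "from h import *;st()"
```

```text
4.55 [510.3 208.9 102. ] j [ 0.318  0.439  1.634  0.01   1.079 -0.525] F [  4.    2.5 -10.4] gap 43.5 jawyaw 48.1 
x [-0.013  0.005 -1.   ] z [ 0.668  0.744 -0.005]
```

Remaining ≈ 22°.

Emit:
jog_arm([
  [[-1,0,0,0,0,7],[0,0,0,0,0,7],[0,0,0,0,0,7],[0,0,0,0,0,1],[0,0,0,0,0,0]],
])

```text
clock: 5.05
eef_pos: [510.6, 209.3, 102.1]
eef_rot: [1.837, 1.56, 3.08]
wrist_force: [3.0, 2.4, -9.9]
finger_gap: 43.6
```

```bash
python3 -c "from h import *;st()"
```

```text
5.05 [510.6 209.3 102.1] j [ 0.321  0.44   1.633  0.005  1.079 -0.925] F [ 3.   2.4 -9.9] gap 43.6 jawyaw 71.2 
x [-0.011  0.001 -1.   ] z [ 0.322  0.947 -0.003]
```

Emit:
jog_arm([
  [[0,0,0,0,0,0],[0,0,0,0,0,0],[0,0,0,0,0,0],[0,0,25,0,0,0],[0,0,40,0,0,0]],
], gripper=0.2)

```text
clock: 5.55
eef_pos: [509.3, 208.7, 166.6]
eef_rot: [1.929, 1.554, -3.117]
wrist_force: [1.5, 0.1, 0.9]
finger_gap: 56.2
```

Emit:
jog_arm([
  [[0,0,45,0,0,0],[-20,-30,40,0,0,0],[-24,-42,0,0,0,0],[-24,-44,0,0,0,0],[-24,-44,0,0,0,0]],
])

```text
clock: 6.05
eef_pos: [418.6, 51.7, 257.6]
eef_rot: [1.561, 1.565, 2.8]
wrist_force: [1.4, -0.0, -0.5]
finger_gap: 56.3
```

```bash
python3 - <<'E'
from h import *
st()
im,d,p=cam('top'); W=world(d,p); np.savez('top1.npz',im=im,d=d,W=W); cv2.imwrite('pics/top1.png',im)
Z=W[...,2]
uu,vv=np.meshgrid(np.arange(560),np.arange(420))
c=np.array([508.6,207.8]); P=W[(Z>46)&(Z<64)&(uu<240)]; D=P[:,:2]-c; r=np.hypot(*D.T); a=np.degrees(np.arctan2(D[:,1],D[:,0]))
k=(r>45)&(r<145); A=np.mod(a[k],72); 
h=np.histogram(A,bins=np.arange(0,73,3)); print(h)
pk=h[1][h[0].argmax()]+1.5; s=A[abs((A-pk+36)%72-36)<5]; print('divider mod72',np.median(s))
cv2.imwrite('pics/c1.png',cv2.resize(im[180:320,130:330],(800,560),interpolation=cv2.INTER_CUBIC))
E
```

```text
6.05 [418.6  51.7 257.6] j [ 0.035 -0.016  1.803  0.002  1.36  -1.205] F [ 1.4 -0.  -0.5] gap 56.3 jawyaw 71.0 
x [-0.006  0.002 -1.   ] z [0.326 0.945 0.   ]
(array([  1,   7,   3,   5,   0,   1,   0,   0,   0,   1, 166,  15,   2,
         5,   7,   4,   7,  13,  10,  12,   3,   0,   1,   3]), array([ 0,  3,  6,  9, 12, 15, 18, 21, 24, 27, 30, 33, 36, 39, 42, 45, 48,
       51, 54, 57, 60, 63, 66, 69, 72]))
divider mod72 32.08238217751046
```

View pics/c1.png

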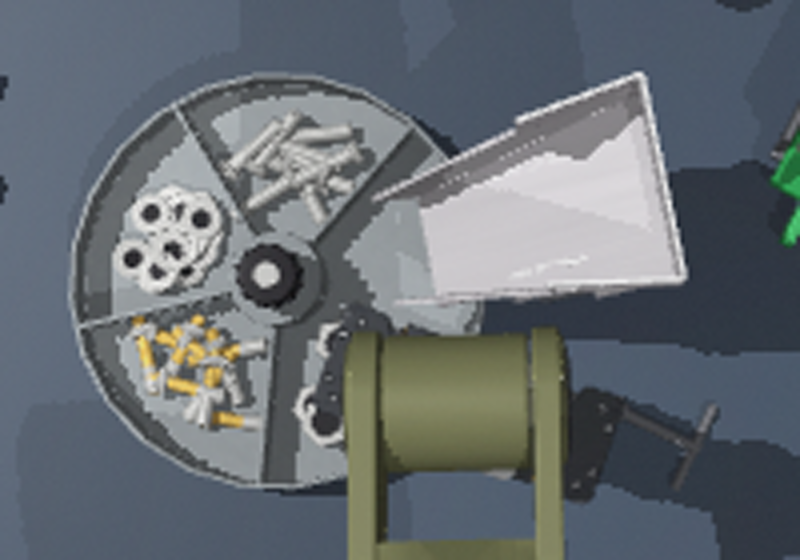

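Emit:
jog_arm([
  [[0,-42,0,0,0,-3],[0,-42,0,0,0,-3],[0,-42,0,0,0,-3],[0,-42,0,0,0,0],[0,-42,0,0,0,0]],
])

```text
clock: 6.6
eef_pos: [413.8, -167.8, 261.3]
eef_rot: [-0.708, 1.569, 0.366]
wrist_force: [0.7, -0.0, 0.1]
finger_gap: 56.4
```

Emit:
jog_arm([
  [[6,-42,0,0,0,0],[6,-42,0,0,0,0],[7,-42,0,0,0,0],[7,-40,-10,0,0,0],[5,-20,-20,0,0,0]],
])

```text
clock: 7.1
eef_pos: [444.2, -365.1, 235.4]
eef_rot: [-1.569, 1.561, -0.502]
wrist_force: [0.5, -0.0, 0.6]
finger_gap: 56.7
```

```bash
cat > tab.py <<'E'
from h import *
s,M=st()
im,d,p=cam('wrist'); W=world(d,p); np.savez('w2.npz',im=im,W=W); cv2.imwrite('pics/w2.png',im)
Z=W[...,2]; hsv=cv2.cvtColor(im,cv2.COLOR_BGR2HSV); g=(hsv[...,0]>45)&(hsv[...,0]<80)&(hsv[...,1]>100)&~np.isnan(Z)
print(g.sum()); P=W[g]
th=np.radians(-28.5); X=np.array([np.cos(th),np.sin(th)]);Y=np.array([-X[1],X[0]])
fx=P[:,:2]@X; fy=P[:,:2]@Y; s=(fy<-75)&(fy>-150)
f0=np.percentile(fx[s],0.3); t=s&(fx<f0+26); print('front',f0,'fy',np.percentile(fy[t],[1,50,99]),'z',np.percentile(P[t,2],[10,90]),'mid world',(f0+16)*X+np.median(fy[t])*Y)
c=np.polyfit(fx[t],fy[t],1); print('yaw corr',np.degrees(np.arctan(c[0])))
E
python3 tab.py
```

```text
7.1 [ 444.2 -365.1  235.4] j [-0.753  0.342  1.44   0.003  1.35  -1.82 ] F [ 0.5 -0.   0.6] gap 56.7 jawyaw 61.1 
x [ 0.009 -0.005 -1.   ] z [0.483 0.875 0.   ]
17027
front 561.066042721644 fy [-116.08632361 -110.95811848  -79.31884663] z [31.94060241 34.31250938] mid world [ 454.19087523 -372.86401084]
yaw corr -11.44108122531388
```

Emit:
jog_arm([
  [[9,-3,-30,0,0,0],[0,0,-40,0,0,0],[0,0,-40,0,0,0],[0,0,-20,0,0,0],[0,0,0,0,0,0]],
])

```text
clock: 7.65
eef_pos: [452.5, -369.6, 97.5]
eef_rot: [-1.398, 1.564, -0.338]
wrist_force: [-0.0, -0.8, 0.7]
finger_gap: 56.6
```

```bash
python3 tab.py
```

```text
7.65 [ 452.5 -369.6   97.5] j [-0.749  0.502  1.552  0.003  1.082 -1.81 ] F [-0.  -0.8  0.7] gap 56.6 jawyaw 60.7 
x [ 0.007 -0.002 -1.   ] z [0.489 0.872 0.001]
21952
front 560.674543329932 fy [-119.25104491 -111.20716023  -80.89603223] z [31.80069902 34.5769897 ] mid world [ 453.72798641 -372.89606563]
yaw corr 1.8336417605963886
```

Emit:
jog_arm([
  [[1,-3,-30,0,0,0.5],[0,0,-30,0,0,0],[0,0,-10,0,0,0],[0,0,0,0,0,0]],
])

```text
clock: 8.1
eef_pos: [457.2, -375.3, 35.4]
eef_rot: [-1.662, 1.551, -0.593]
wrist_force: [0.2, 0.1, 0.6]
finger_gap: 56.2
```

Emit:
jog_arm([
  [[0,0,0,0,0,0],[0,0,0,0,0,0],[0,0,0,0,0,0],[0,0,0,0,0,0],[0,0,0,0,0,0]],
], gripper=-1, squeeze=50)

```text
clock: 8.6
eef_pos: [459.2, -377.0, 41.7]
eef_rot: [-1.706, 1.543, -0.638]
wrist_force: [-0.3, 0.1, -0.4]
finger_gap: 20.0
```

```bash
python3 -c "from h import *;st()"
```

```text
8.6 [ 459.2 -377.    41.7] j [-0.75   0.588  1.567  0.004  0.959 -1.821] F [-0.3  0.1 -0.4] gap 20.0 jawyaw 61.2 
x [ 0.022 -0.016 -1.   ] z [ 0.482  0.876 -0.004]
```

Emit:
jog_arm([
  [[-2,1,-5,0.9,1.3,0],[-3,2,-10,0,0,0],[0,0,-3,0,0,0]],
], gripper=-0.4)

```text
clock: 8.9
eef_pos: [453.9, -373.8, 22.8]
eef_rot: [1.921, 1.568, 2.99]
wrist_force: [-0.5, 0.1, 0.2]
finger_gap: 28.5
```

```bash
python3 -c "from h import *;st()"
```

```text
8.9 [ 453.9 -373.8   22.8] j [-0.751  0.619  1.569 -0.002  0.956 -1.818] F [-0.5  0.1  0.2] gap 28.5 jawyaw 61.2 
x [-0.002  0.    -1.   ] z [ 0.482  0.876 -0.001]
```

Emit:
jog_arm([
  [[0,0,0,0,0,0],[0,0,0,0,0,0],[0,0,0,0,0,0],[0,0,0,0,0,0]],
], gripper=-1)

```text
clock: 9.3
eef_pos: [453.4, -373.3, 21.5]
eef_rot: [1.614, 1.567, 2.682]
wrist_force: [0.5, 0.0, -0.5]
finger_gap: 9.9
```

```bash
python3 -c "from h import *;st()"
```

```text
9.3 [ 453.4 -373.3   21.5] j [-7.510e-01  6.210e-01  1.570e+00 -1.000e-03  9.550e-01 -1.818e+00] F [ 0.5  0.  -0.5] gap 9.9 jawyaw 61.2 
x [-0.004  0.002 -1.   ] z [ 0.482  0.876 -0.   ]
```

Emit:
jog_arm([
  [[0,0,0,0,0,0],[0,0,0,0,0,0],[0,0,10,0,0,0],[0,0,6,0,0,0],[0,0,0,0,0,0]],
], gripper=-0.5)

```text
clock: 9.8
eef_pos: [453.8, -373.7, 39.8]
eef_rot: [1.797, 1.568, 2.865]
wrist_force: [-1.0, -0.4, -0.7]
finger_gap: 23.5
```

```bash
python3 -c "from h import *;st()"
```

```text
9.8 [ 453.8 -373.7   39.8] j [-7.510e-01  5.930e-01  1.564e+00 -1.000e-03  9.870e-01 -1.818e+00] F [-1.  -0.4 -0.7] gap 23.5 jawyaw 61.2 
x [-0.003  0.001 -1.   ] z [ 0.482  0.876 -0.001]
```

Emit:
jog_arm([
  [[0,0,-3,0,0,0],[0,0,0,0,0,0],[0,0,0,0,0,0],[0,0,0,0,0,0]],
], gripper=-1, squeeze=60)

```text
clock: 10.2
eef_pos: [453.9, -373.8, 37.0]
eef_rot: [1.956, 1.569, 3.024]
wrist_force: [-0.5, 0.0, 2.6]
finger_gap: 9.3
```

Emit:
jog_arm([
  [[-7,4,0,0,0,0],[-9,5,0,0,0,0],[-9,5,0,0,0,0],[-9,5,0,0,0,0],[-9,5,0,0,0,0]],
])

```text
clock: 10.7
eef_pos: [409.3, -348.8, 36.8]
eef_rot: [-2.362, 1.569, -1.294]
wrist_force: [2.1, -1.2, -1.9]
finger_gap: 9.4
```

```bash
python3 -c "from h import *;st()"
```

```text
10.7 [ 409.3 -348.8   36.8] j [-7.740e-01  5.050e-01  1.718e+00 -1.000e-03  9.170e-01 -1.841e+00] F [ 2.1 -1.2 -1.9] gap 9.4 jawyaw 61.2 
x [ 0.    -0.002 -1.   ] z [ 0.482  0.876 -0.001]
```

Emit:
jog_arm([
  [[-12,6.6,0,0,0,0],[-13,7,0,0,0,0],[-13,7,0,0,0,0],[-13,7,0,0,0,0],[-13,7,0,0,0,0]],
])

```text
clock: 11.2
eef_pos: [340.3, -310.8, 35.5]
eef_rot: [2.333, 1.57, -2.882]
wrist_force: [0.9, -0.4, -3.0]
finger_gap: 9.1
```

Emit:
jog_arm([
  [[-13,7,0,0,0,0],[-13,7,0,0,0,0],[0,0,0,0,0,0],[0,0,-6,0,0,0],[0,0,-4,0,0,0]],
])

```text
clock: 11.7
eef_pos: [310.2, -293.7, 23.8]
eef_rot: [1.454, 1.566, 2.521]
wrist_force: [0.3, -1.0, -2.6]
finger_gap: 9.4
```

```bash
python3 -c "from h import *;st()"
```

```text
11.7 [ 310.2 -293.7   23.8] j [-8.430e-01  3.370e-01  2.022e+00 -2.000e-03  7.870e-01 -1.909e+00] F [ 0.3 -1.  -2.6] gap 9.4 jawyaw 61.2 
x [-0.004  0.003 -1.   ] z [0.482 0.876 0.001]
```

Emit:
jog_arm([
  [[0,0,-1.5,0,0,0],[0,0,0,0,0,0],[0,0,0,0,0,0]],
])

```text
clock: 12.0
eef_pos: [310.4, -293.8, 22.0]
eef_rot: [1.449, 1.563, 2.517]
wrist_force: [-5.8, 3.1, 7.7]
finger_gap: 9.4
```

Emit:
jog_arm([
  [[0,0,0,0,0,0],[0,0,0,0,0,0],[0,0,0,0,0,0],[0,0,15,0,0,0],[0,0,45,0,0,0]],
], gripper=0)

```text
clock: 12.5
eef_pos: [310.1, -292.8, 79.1]
eef_rot: [1.334, 1.556, 2.403]
wrist_force: [0.0, -0.8, 0.3]
finger_gap: 44.9
```

Emit:
jog_arm([
  [[0,0,50,0,0,0],[30,-17,50,0,0,0],[30,-16,40,0,0,0],[0,0,0,0,0,0]],
], gripper=1)

```text
clock: 12.9
eef_pos: [365.2, -323.1, 217.7]
eef_rot: [1.354, 1.564, 2.421]
wrist_force: [0.2, -0.1, -0.3]
finger_gap: 75.6
```

```bash
cat > bin.py <<'E'
from h import *
s,M=st()
im,d,p=cam('wrist'); W=world(d,p); np.savez('w3.npz',im=im,W=W); cv2.imwrite('pics/w3.png',im)
Z=W[...,2]; hsv=cv2.cvtColor(im,cv2.COLOR_BGR2HSV); g=(hsv[...,0]>45)&(hsv[...,0]<80)&(hsv[...,1]>100)&~np.isnan(Z)
n,l,stt,_=cv2.connectedComponentsWithStats(g.astype(np.uint8)); 
th=np.radians(-28.5); X=np.array([np.cos(th),np.sin(th)]);Y=np.array([-X[1],X[0]])
P=W[g]; P=P[(P[:,:2]@X<560)]; print(len(P))
T=P[(P[:,2]>49)&(P[:,2]<62)]; r=cv2.minAreaRect(T[:,:2].astype(np.float32)); print('toprim',len(T),r, np.percentile(T[:,2],[5,50,95]))
for nm,Q in(('all',P),('rim',T)):
    fx=Q[:,:2]@X; fy=Q[:,:2]@Y; print(nm,'fx',np.percentile(fx,[0,.5,50,99.5,100]).round(1),'fy',np.percentile(fy,[0.3,1,50,99,99.7]).round(1))
fx=P[:,:2]@X; fy=P[:,:2]@Y; f0=np.percentile(fx,0.3); t=fx<f0+26; print('tab fy',np.median(fy[t]),np.degrees(np.arctan(np.polyfit(fx[t],fy[t],1)[0])),'z',np.median(P[t,2]))
print('origin from tab',(f0+96)*X+np.median(fy[t])*Y)
E
python3 bin.py
```

```text
12.9 [ 365.2 -323.1  217.7] j [-7.990e-01  1.700e-01  1.697e+00 -1.000e-03  1.281e+00 -1.867e+00] F [ 0.2 -0.1 -0.3] gap 75.6 jawyaw 61.2 
x [-0.005  0.004 -1.   ] z [0.482 0.876 0.001]
8049
toprim 1311 ((396.1035461425781, -341.794189453125), (69.24636840820312, 91.38041687011719), 61.09587097167969) [50.14949357 55.13714218 56.46949353]
all fx [397.1 400.8 499.3 559.7 560. ] fy [-144.5 -143.5 -110.1   31.1  104.6]
rim fx [465.3 467.9 548.8 556.4 556.9] fy [-145.5 -144.4 -110.8  -78.   -77.2]
tab fy -110.37515938024957 -0.3482996345456233 z 18.37700133757884
origin from tab [ 382.36052973 -333.19997016]
```

View pics/w3.png

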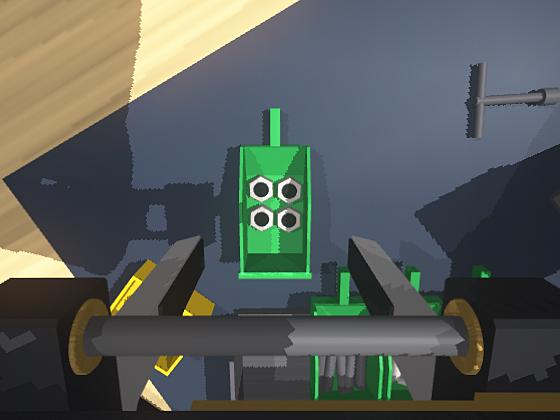

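```bash
cat > fk.py <<'E'
from h import *
from scipy.optimize import least_squares
L=np.loadtxt('log.txt'); L=np.vstack([L,[-1.3836,.30041,1.52149,0,1.32069,-.06664,138.05,-532.18,223.96]+[0]*9,[.21962,.11215,1.68416,.00485,1.34226,1.54346,455.612,140.42,251.178]+[0]*9])
q=L[:,:6]; p=L[:,6:9]
def A(q):
    a=q[:,1]; b=a+q[:,2]; 
    r=np.c_[np.ones(len(q)),np.sin(a),np.cos(a),np.sin(b),np.cos(b)]; return r
# in-plane coordinates
c,s=np.cos(q[:,0]),np.sin(q[:,0]); rad=p[:,0]*c+p[:,1]*s; lat=-p[:,0]*s+p[:,1]*c
print('lat',lat.round(1))
# unknown: h,L1,L2,e,D ; wrist = TCP - D*toolx
def f(v):
    h,L1,L2,e,D,a0=v; a=q[:,1]; b=a+q[:,2]; g=b+q[:,4]
    R=a0+L1*np.sin(a)+L2*np.sin(b)+e*np.cos(b)+D*np.sin(g); H=h+L1*np.cos(a)+L2*np.cos(b)-e*np.sin(b)+D*np.cos(g)
    return np.r_[R-rad,H-p[:,2]]
S=least_squares(f,[300,400,400,0,250,0]); print(S.x.round(1),np.abs(S.fun).max(), np.linalg.svd(S.jac)[1].round(2))
h,L1,L2,e,D,a0=S.x
for th in (45,55,60,65,70,75,80):
  for lip in (262,):
    t=np.radians(th); d=np.array([np.cos(.213),np.sin(.213)]); P=np.array([568,-19.8])+d*(80*np.cos(t)-17*np.sin(t)); z=lip+80*np.sin(t)+17*np.cos(t)
    rw=P-d*D*np.sin(t); zw=z+D*np.cos(t); r=np.hypot(*rw)
    fs=[]
    def g(x): 
        a,b=x[0],x[0]+x[1]; return [a0+L1*np.sin(a)+L2*np.sin(b)+e*np.cos(b)-r,h+L1*np.cos(a)+L2*np.cos(b)-e*np.sin(b)-zw]
    s=least_squares(g,[0,1.7]); print(th,'TCP',P.round(),round(z),'wrist r',r.round(),zw.round(),'j2 j3',s.x.round(2),'res',abs(s.fun).max().round(1),'j5',round(np.pi-t-s.x.sum(),2))
E
python3 fk.py
```

```text
lat [40.  38.7 37.6 37.2 37.2 37.3 37.4 36.3 36.3 36.3 36.4 36.3 36.5 36.6
 37.8]
[221.2 424.2 447.5  40.9 251.6  -0. ] 0.019871077538638815 [7.63 5.56 0.65 0.49 0.36 0.02]
45 TCP [612. -10.] 331 wrist r 440.0 509.0 j2 j3 [0.03 1.76] res 0.0 j5 0.57
55 TCP [599. -13.] 337 wrist r 402.0 482.0 j2 j3 [-0.04  1.89] res 0.0 j5 0.33
60 TCP [593. -14.] 340 wrist r 385.0 466.0 j2 j3 [-0.07  1.95] res 0.0 j5 0.21
65 TCP [586. -16.] 342 wrist r 369.0 448.0 j2 j3 [-0.08  2.01] res 0.0 j5 0.08
70 TCP [579. -17.] 343 wrist r 354.0 429.0 j2 j3 [-0.1   2.07] res 0.0 j5 -0.06
75 TCP [572. -19.] 344 wrist r 342.0 409.0 j2 j3 [-0.1   2.13] res 0.0 j5 -0.2
80 TCP [565. -20.] 344 wrist r 331.0 387.0 j2 j3 [-0.09  2.18] res 0.0 j5 -0.34
```

Emit:
jog_arm([
  [[18,-10,-30,0,0,0.3],[18,-11,-30,0,0,0],[0,0,-20,0,0,0],[0,0,0,0,0,0]],
])

```text
clock: 13.35
eef_pos: [398.5, -341.7, 128.8]
eef_rot: [1.326, 1.557, 2.399]
wrist_force: [-0.9, 0.3, 0.2]
finger_gap: 93.9
```

```bash
python3 bin.py
```

```text
13.35 [ 398.5 -341.7  128.8] j [-7.780e-01  3.530e-01  1.687e+00 -1.000e-03  1.116e+00 -1.852e+00] F [-0.9  0.3  0.2] gap 93.9 jawyaw 61.5 
x [-0.011  0.01  -1.   ] z [0.477 0.879 0.003]
15287
toprim 2520 ((396.56787109375, -341.8304138183594), (69.88042449951172, 90.4345474243164), 61.4148063659668) [50.07267925 55.10336603 56.334782  ]
all fx [397.3 400.8 497.7 559.7 560. ] fy [-144.5 -143.4 -110.4   27.9  101.8]
rim fx [466.4 468.4 546.  556.3 556.8] fy [-145.5 -144.6 -112.   -77.8  -76.5]
tab fy -110.39164131418542 -0.4120768369745345 z 18.302560156317934
origin from tab [ 382.6441507  -333.37271846]
```

Emit:
jog_arm([
  [[2,-2,-25,-0.6,-0.6,0],[0,0,-30,0,0,0],[0,0,-20,0,0,0],[0,0,-8,0,0,0],[0,0,0,0,0,0]],
])

```text
clock: 13.9
eef_pos: [400.5, -344.7, 49.5]
eef_rot: [-1.925, 1.563, -0.853]
wrist_force: [-0.4, 1.0, 0.4]
finger_gap: 93.9
```

```bash
python3 -c "from h import *;st()"
```

```text
13.9 [ 400.5 -344.7   49.5] j [-7.800e-01  4.640e-01  1.744e+00 -1.000e-03  9.250e-01 -1.852e+00] F [-0.4  1.   0.4] gap 93.9 jawyaw 61.5 
x [ 0.005 -0.006 -1.   ] z [ 0.478  0.878 -0.003]
```

Emit:
jog_arm([
  [[0.4,0.7,-12,0.3,0.3,0],[0,0,-2,0,0,0],[0,0,0,0,0,0]],
])

```text
clock: 14.2
eef_pos: [401.7, -344.9, 37.3]
eef_rot: [-1.982, 1.567, -0.909]
wrist_force: [-0.7, 0.4, 0.2]
finger_gap: 93.7
```

Emit:
jog_arm([
  [[0,0,0,0,0,0],[0,0,0,0,0,0],[0,0,0,0,0,0],[0,0,0,0,0,0],[0,0,0,0,0,0]],
], gripper=-1, squeeze=40)

```text
clock: 14.7
eef_pos: [402.2, -345.3, 38.6]
eef_rot: [-1.935, 1.565, -0.862]
wrist_force: [-0.8, 0.7, -1.5]
finger_gap: 65.9
```

```bash
python3 -c "from h import *;st()"
```

```text
14.7 [ 402.2 -345.3   38.6] j [-7.780e-01  4.860e-01  1.742e+00 -1.000e-03  9.070e-01 -1.850e+00] F [-0.8  0.7 -1.5] gap 65.9 jawyaw 61.5 
x [ 0.004 -0.005 -1.   ] z [ 0.478  0.878 -0.002]
```

Emit:
jog_arm([
  [[0,0,20,0,0,0],[0,0,35,0,0,0],[0,0,45,0,0,0],[0,0,45,0,0,0],[0,0,45,0,0,0]],
], squeeze=60)

```text
clock: 15.2
eef_pos: [398.5, -341.7, 227.5]
eef_rot: [1.343, 1.561, 2.415]
wrist_force: [-0.2, -0.8, -3.5]
finger_gap: 65.8
```

Emit:
jog_arm([
  [[0,0,45,0,0,0],[5,10,40,0,0,4],[15,20,25,0,0,4],[18,30,5,0,0,4],[20,32,0,0,0,4]],
])

```text
clock: 15.7
eef_pos: [455.7, -249.5, 353.4]
eef_rot: [2.237, 1.569, -2.692]
wrist_force: [1.2, -0.5, -4.1]
finger_gap: 65.3
```

```bash
python3 -c "from h import *;st()"
```

```text
15.7 [ 455.7 -249.5  353.4] j [-0.57   0.167  1.389 -0.002  1.586 -1.925] F [ 1.2 -0.5 -4.1] gap 65.3 jawyaw 77.6 
x [-0.002 -0.001 -1.   ] z [ 0.215  0.977 -0.001]
```

Emit:
jog_arm([
  [[23,36,2,0,0,3],[24,37,2,0,0,3],[24,37,0,0,0,2],[24,37,0,0,0,0],[22,34,0,0,0,0]],
])

```text
clock: 16.2
eef_pos: [575.2, -60.8, 357.2]
eef_rot: [2.093, 1.568, -2.689]
wrist_force: [0.8, -1.0, -3.5]
finger_gap: 65.7
```

Emit:
jog_arm([
  [[12,18,0,0,0,0],[0,0,0,0,0,0],[0,0,0,0,0,0]],
])

```text
clock: 16.5
eef_pos: [588.9, -37.4, 354.8]
eef_rot: [1.686, 1.564, -3.091]
wrist_force: [-0.1, -0.7, -2.6]
finger_gap: 65.7
```

```bash
python3 -c "from h import *;st()"
```

```text
16.5 [588.9 -37.4 354.8] j [-1.250e-01  3.400e-01  1.172e+00 -1.000e-03  1.636e+00 -1.632e+00] F [-0.1 -0.7 -2.6] gap 65.7 jawyaw 86.3 
x [-0.006 -0.    -1.   ] z [ 0.064  0.998 -0.001]
```

Emit:
jog_arm([
  [[3,3,0,-0.6,-6,-0.3],[3,3,0,-0.6,-7,0],[2,3,0,-0.6,-7,0],[2,2,0,-0.5,-6,0],[0,0,0,0,0,0]],
])

```text
clock: 17.0
eef_pos: [596.7, -31.4, 353.4]
eef_rot: [-1.594, 1.109, -0.099]
wrist_force: [-0.5, -0.3, -2.0]
finger_gap: 65.8
```

```bash
cat > tilt.py <<'E'
from h import *
s,M=st(); p=s['eef_pos']; bx=M[:,0]; bz=-M[:,0]; y=M[:,2]; bxx=np.cross(y,bz)
print('tilt',np.degrees(np.arccos(bz[2])).round(1),'binx',bxx.round(2),'lip',(p-82*bxx-19*bz).round(),'orig',(p-21*bxx-37*bz).round())
E
python3 tilt.py
```

```text
17.0 [596.7 -31.4 353.4] j [-0.117  0.093  1.531  0.009  1.055 -1.615] F [-0.5 -0.3 -2. ] gap 65.8 jawyaw 85.5 
x [ 0.444 -0.044 -0.895] z [ 0.078  0.997 -0.01 ]
tilt 26.5 binx [ 0.89 -0.07  0.45] lip [532. -27. 300.] orig [594. -32. 311.]
```

Emit:
jog_arm([
  [[1,1,0,-0.6,-7,0],[1,1,0,-0.6,-7,0],[1,1,0,-0.6,-7,0],[0,0,0,-0.6,-7,0],[0,0,0,-0.5,-6,0]],
])

```text
clock: 17.5
eef_pos: [599.2, -33.4, 355.6]
eef_rot: [-1.587, 0.507, -0.1]
wrist_force: [0.4, 0.4, -1.4]
finger_gap: 65.7
```

```bash
python3 tilt.py
```

```text
17.5 [599.2 -33.4 355.6] j [-0.127 -0.092  1.95   0.109  0.222 -1.706] F [ 0.4  0.4 -1.4] gap 65.7 jawyaw 84.7 
x [ 0.87  -0.087 -0.485] z [ 0.092  0.996 -0.014]
tilt 61.0 binx [ 0.48 -0.03  0.87] lip [576. -32. 275.] orig [621. -36. 319.]
```

Emit:
jog_arm([
  [[0,2,0,0,0,0],[0,1,0,0,0,0],[0,0,0,0,0,0],[0,0,0,0,0,0],[0,0,0,0,0,0]],
])

```text
clock: 18.0
eef_pos: [600.0, -32.2, 355.7]
eef_rot: [-1.588, 0.52, -0.102]
wrist_force: [-0.2, -0.3, -2.1]
finger_gap: 65.5
```

```bash
python3 - <<'E'
import runpy; runpy.run_path('tilt.py')
from h import *
a=cam('wrist')[0]; b=cam('scene')[0]
cv2.imwrite('pics/d1.png',np.hstack([cv2.resize(a,(400,300)),cv2.resize(b[140:290,220:420],(400,300))]))
E
```

```text
18.0 [600.  -32.2 355.7] j [-0.122 -0.089  1.94   0.071  0.24  -1.667] F [-0.2 -0.3 -2.1] gap 65.5 jawyaw 84.6 
x [ 0.863 -0.089 -0.497] z [ 0.094  0.996 -0.015]
tilt 60.2 binx [ 0.5  -0.03  0.87] lip [576. -31. 275.] orig [621. -35. 319.]
```

View pics/d1.png

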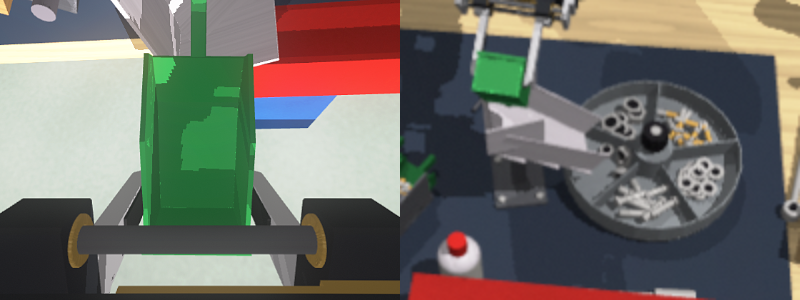

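Emit:
jog_arm([
  [[0,0,8,0.6,7,0],[0,0,5,0.6,8,0],[0,0,0,0.6,8,0],[0,0,0,0.6,8,0],[0,0,0,0.6,8,0]],
])

```text
clock: 18.6
eef_pos: [596.8, -32.1, 369.5]
eef_rot: [-1.641, 1.226, -0.147]
wrist_force: [-0.7, 0.3, -1.0]
finger_gap: 65.5
```

Emit:
jog_arm([
  [[-5,-10,0,0.6,8,0],[-12,-20,0,0.6,7,0],[-20,-32,0,0,0,-3],[-23,-36,0,0,0,-4],[-23,-36,0,0,0,-4]],
])

```text
clock: 19.1
eef_pos: [514.7, -166.7, 368.2]
eef_rot: [-1.911, 1.506, -0.606]
wrist_force: [-0.3, -0.8, -1.5]
finger_gap: 65.8
```

```bash
python3 - <<'E'
import runpy; runpy.run_path('tilt.py')
from h import *
b=cam('top')[0]; c=cam('scene')[0]
cv2.imwrite('pics/d2.png',np.hstack([cv2.resize(b[190:310,140:260],(400,400),interpolation=cv2.INTER_CUBIC),cv2.resize(c[170:270,290:400],(400,400),interpolation=cv2.INTER_CUBIC)]))
E
```

```text
19.1 [ 514.7 -166.7  368.2] j [-0.374  0.178  1.345 -0.015  1.555 -1.68 ] F [-0.3 -0.8 -1.5] gap 65.8 jawyaw 74.8 
x [ 0.053 -0.037 -0.998] z [ 0.262  0.965 -0.022]
tilt 3.7 binx [ 0.96 -0.26  0.06] lip [ 437. -146.  344.] orig [ 496. -163.  330.]
```

View pics/d2.png

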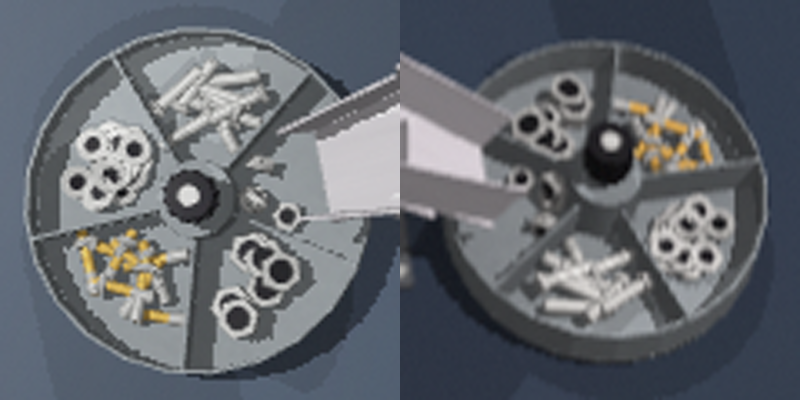

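Emit:
jog_arm([
  [[-23,-36,0,2.1,3,-4],[-23,-36,0,0,0,-4],[-23,-36,-20,0,0,-4],[-20,-32,-35,0,0,-1],[-8,-14,-45,0,0,0]],
])

```text
clock: 19.7
eef_pos: [416.0, -326.2, 272.9]
eef_rot: [-1.942, 1.559, -0.871]
wrist_force: [0.8, -0.1, -3.2]
finger_gap: 65.3
```

```bash
python3 tilt.py
```

```text
19.7 [ 416.  -326.2  272.9] j [-0.734  0.212  1.518 -0.002  1.4   -1.805] F [ 0.8 -0.1 -3.2] gap 65.3 jawyaw 61.4 
x [ 0.007 -0.009 -1.   ] z [ 0.479  0.878 -0.004]
tilt 0.7 binx [ 0.88 -0.48  0.01] lip [ 344. -287.  253.] orig [ 398. -316.  236.]
```

Emit:
jog_arm([
  [[-10,-12,-40,0,0,0],[-3,-5,-45,0,0,0],[0,0,-45,0,0,0],[0,0,-40,0,0,0],[0,0,-25,0,0,0]],
])

```text
clock: 20.2
eef_pos: [401.4, -344.5, 69.5]
eef_rot: [-1.946, 1.559, -0.876]
wrist_force: [0.6, -0.3, -0.9]
finger_gap: 65.9
```

```bash
python3 tilt.py
```

```text
20.2 [ 401.4 -344.5   69.5] j [-7.780e-01  4.320e-01  1.736e+00 -1.000e-03  9.620e-01 -1.847e+00] F [ 0.6 -0.3 -0.9] gap 65.9 jawyaw 61.3 
x [ 0.008 -0.009 -1.   ] z [ 0.48   0.877 -0.004]
tilt 0.7 binx [ 0.88 -0.48  0.01] lip [ 330. -305.   50.] orig [ 383. -335.   32.]
```

Emit:
jog_arm([
  [[0,0,-14,0.4,0.4,0],[0,0,-5,0,0,0],[0,0,0,0,0,0]],
])

```text
clock: 20.5
eef_pos: [401.4, -342.9, 46.2]
eef_rot: [1.559, 1.567, 2.63]
wrist_force: [0.1, -0.6, -1.4]
finger_gap: 65.8
```

Emit:
jog_arm([
  [[0,0,-5,0,0,0],[0,0,-2.5,0,0,0],[0,0,0,0,0,0]],
])

```text
clock: 20.8
eef_pos: [402.7, -343.6, 40.5]
eef_rot: [-3.09, 1.57, -2.017]
wrist_force: [0.5, -0.3, -1.7]
finger_gap: 65.5
```

Emit:
jog_arm([
  [[0,0,-2,0,0,0],[0,0,-1,0,0,0],[0,0,0,0,0,0]],
])

```text
clock: 21.1
eef_pos: [403.1, -343.9, 39.0]
eef_rot: [-2.27, 1.568, -1.197]
wrist_force: [-0.1, -0.2, -0.8]
finger_gap: 65.6
```

```bash
python3 tilt.py
```

```text
21.1 [ 403.1 -343.9   39. ] j [-7.750e-01  4.870e-01  1.740e+00 -1.000e-03  9.120e-01 -1.847e+00] F [-0.1 -0.2 -0.8] gap 65.6 jawyaw 61.5 
x [ 0.001 -0.002 -1.   ] z [ 0.478  0.878 -0.002]
tilt 0.1 binx [ 0.88 -0.48  0.  ] lip [ 331. -305.   20.] orig [ 385. -334.    2.]
```

Essentially at the bench; release, lift, and look at the compartment and bin.

Emit:
jog_arm([
  [[0,0,0,0,0,0],[0,0,0,0,0,0],[0,0,0,0,0,0],[0,0,0,0,0,0],[0,0,20,0,0,0]],
], gripper=1)

```text
clock: 21.6
eef_pos: [402.5, -343.5, 57.8]
eef_rot: [2.723, 1.57, -2.487]
wrist_force: [0.2, -0.6, 0.5]
finger_gap: 93.9
```

Emit:
jog_arm([
  [[0,0,45,0,0,0],[0,0,45,0,0,0],[-10,15,40,0,0,0],[-15,35,40,0,0,0],[-15,40,20,0,0,0]],
])

```text
clock: 22.1
eef_pos: [362.3, -256.5, 248.4]
eef_rot: [1.591, 1.568, 2.661]
wrist_force: [1.2, 0.6, -0.3]
finger_gap: 93.8
```

```bash
python3 bin.py; python3 - <<'E'
from h import *
for n in('top','scene'):
    im,d,p=cam(n); W=world(d,p); Z=W[...,2]; np.savez(n+'2.npz',im=im,W=W)
    R=Ro.from_euler('z',-77.8,degrees=True).as_matrix(); Q=(W-[508.6,207.8,0])@R
    # chute interior: height above floor plane
    f=72+np.tan(np.radians(36))*(Q[...,0]-115); hgt=(Z-f)*np.cos(np.radians(36))
    m=(Q[...,0]>125)&(Q[...,0]<275)&(abs(Q[...,1])<30+(Q[...,0]-115)*.16)&(abs(hgt)<40); print(n,m.sum(),np.nanpercentile(hgt[m],[1,5,50,95,99]).round(1), 'high',[(q.round()) for q in Q[m&(hgt>8)][::20]])
E
```

```text
22.1 [ 362.3 -256.5  248.4] j [-6.980e-01  4.200e-02  1.766e+00 -1.000e-03  1.337e+00 -1.768e+00] F [ 1.2  0.6 -0.3] gap 93.8 jawyaw 61.3 
x [-0.003  0.001 -1.   ] z [ 0.481  0.877 -0.   ]
8593
toprim 1097 ((397.6325378417969, -340.59246826171875), (69.5294189453125, 91.8475341796875), 59.43386459350586) [49.8715827  55.13635232 56.53130764]
all fx [396.6 400.4 498.3 559.6 560. ] fy [-143.4 -142.5 -112.7  -40.2   31.6]
rim fx [464.9 469.1 548.7 556.2 556.8] fy [-145.1 -143.5 -116.   -77.1  -76.4]
tab fy -106.98646889073527 23.74997488562825 z 18.396936726519336
origin from tab [ 384.17557261 -330.32949024]
top 1611 [-6.  -4.   0.6  5.2  6.9] high [array([245.,  38., 178.])]
scene 389 [-32.8  -2.8   0.8   4.2   5.1] high []
```

```bash
python3 - <<'E'
from h import *
s,M=st(); p=manip.camera_params('wrist'); R=cv2.Rodrigues(np.array(p['rvec']))[0]; C=-R.T@np.array(p['tvec']).ravel()
print('cam in tool',M.T@(C-s['eef_pos']),'axis tool',M.T@R[2], 'fx',p['fx'])
z=np.load('top2.npz'); b=z['im']; c=np.load('scene2.npz')['im']; w=np.load('w3.npz')['im']
cv2.imwrite('pics/e1.png',np.hstack([cv2.resize(b[225:285,200:260],(400,400),interpolation=cv2.INTER_CUBIC),cv2.resize(w,(400,400))]))
E
```

```text
22.25 [ 362.5 -255.8  247.7] j [-6.970e-01  4.200e-02  1.768e+00 -1.000e-03  1.334e+00 -1.769e+00] F [ 0.6 -0.9 -0.8] gap 93.7 jawyaw 61.4 
x [-0.002  0.001 -1.   ] z [ 0.478  0.878 -0.   ]
cam in tool [-1.60657706e+02  6.77508656e+01 -7.95194636e-03] axis tool [ 9.71089039e-01 -2.38716001e-01 -8.65770479e-04] fx 362.72495543938896
```

View pics/e1.png

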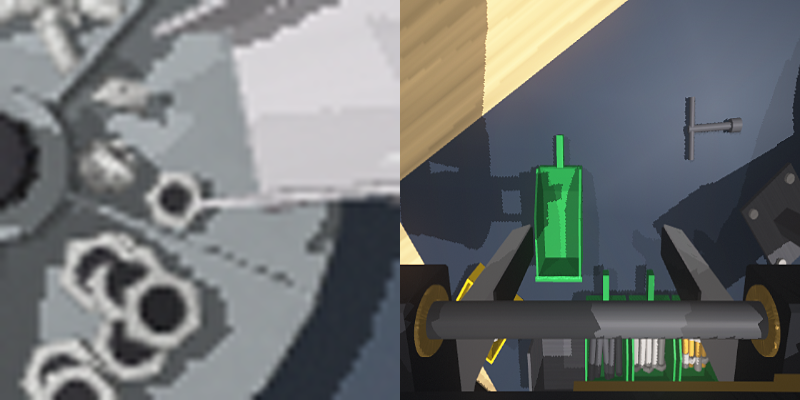

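Emit:
jog_arm([
  [[0,40,15,0,0,-8],[0,42,15,0,0,-8],[0,42,5,0,0,-8],[0,42,0,0,0,-8],[5,42,0,0,0,-8]],
])

```text
clock: 22.75
eef_pos: [367.6, -61.8, 279.3]
eef_rot: [1.829, 1.563, 2.228]
wrist_force: [0.4, 0.3, -0.5]
finger_gap: 94.1
```

Emit:
jog_arm([
  [[12,42,0,0,0,-8],[24,42,0,0,0,-8],[30,42,0,0,0,-5],[32,36,0,0,0,0],[34,20,-15,0,0,0]],
])

```text
clock: 23.25
eef_pos: [497.5, 110.9, 262.1]
eef_rot: [1.885, 1.563, 1.945]
wrist_force: [0.4, -0.1, 0.6]
finger_gap: 94.2
```

```bash
python3 -c "from h import *;st()"
```

```text
23.25 [497.5 110.9 262.1] j [0.143 0.182 1.578 0.008 1.383 0.082] F [ 0.4 -0.1  0.6] gap 94.2 jawyaw 3.4 
x [-0.003  0.008 -1.   ] z [ 0.998  0.06  -0.003]
```

Emit:
jog_arm([
  [[14,20,0,0,0,0],[8,18,-5,0,0,0],[0,0,0,0,0,0]],
])

```text
clock: 23.55
eef_pos: [523.8, 152.0, 248.6]
eef_rot: [2.695, 1.556, 2.756]
wrist_force: [0.8, 0.1, -1.1]
finger_gap: 93.7
```

```bash
python3 - <<'E'
from h import *
st(); im,d,p=cam('wrist'); W=world(d,p); np.savez('w5.npz',im=im,W=W); cv2.imwrite('pics/f1.png',im)
E
```

```text
23.55 [523.8 152.  248.6] j [0.211 0.278 1.492 0.008 1.383 0.148] F [ 0.8  0.1 -1.1] gap 93.7 jawyaw 3.5 
x [-0.013  0.005 -1.   ] z [ 0.998  0.062 -0.013]
```

View pics/f1.png

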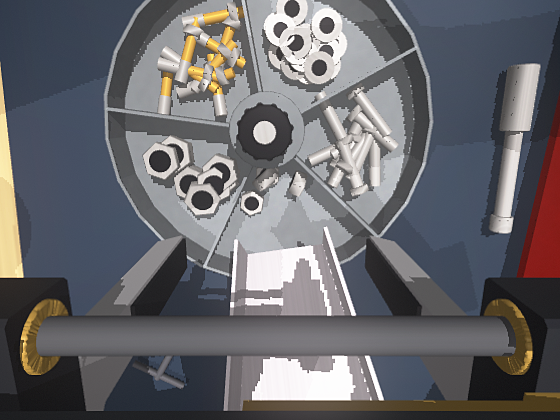

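```bash
python3 - <<'E'
from h import *
z=np.load('w5.npz'); im,W=z['im'],z['W']
cv2.imwrite('pics/f2.png',cv2.resize(im[140:290,130:340],(798,570),interpolation=cv2.INTER_CUBIC))
for u,v in [(252,203),(244,203),(267,180),(264,172),(296,183),(268,190),(280,215),(300,225),(268,245),(232,240)]: print((u,v),W[v,u].round())
E
```

```text
(252, 203) [498. 131.  31.]
(244, 203) [489. 130.  29.]
(267, 180) [513. 161.  55.]
(264, 172) [510. 168.  54.]
(296, 183) [543. 157.  41.]
(268, 190) [514. 143.  17.]
(280, 215) [529. 116.  17.]
(300, 225) [552. 105.  16.]
(268, 245) [517.  79.  16.]
(232, 240) [476.  83.  17.]
```

View pics/f2.png

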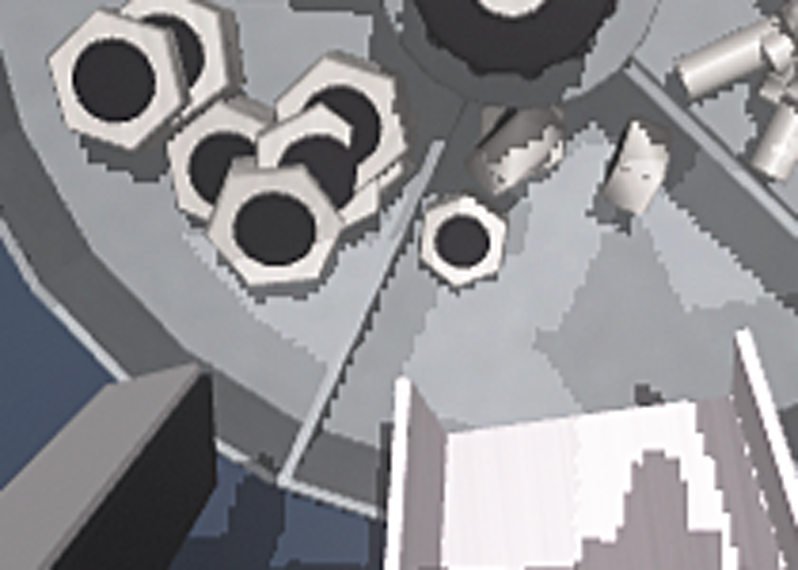

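```bash
python3 - <<'E'
from h import *
W=np.load('w5.npz')['W']; m=(W[...,0]>485)&(W[...,0]<570)&(W[...,1]>120)&(W[...,1]<178)&(W[...,2]>21)&(W[...,2]<62)&(np.hypot(W[...,0]-508.6,W[...,1]-207.8)>37)
d=W[...,0]-508.6; a=np.degrees(np.arctan2(W[...,1]-207.8,d)); m&=(a>-108)&(a<-43)
n,l,s,c=cv2.connectedComponentsWithStats(m.astype(np.uint8))
for i in range(1,n):
    if s[i,4]>15: P=W[l==i]; print(s[i],P.min(0).round(),P.max(0).round(),np.histogram(P[:,2],bins=range(20,64,4))[0])
E
```

```text
[252 167  27  24 451] [498. 148.  23.] [524. 172.  57.] [  2  12  84   0   4  17  40  61 205  26]
[288 170  20  26 331] [535. 143.  21.] [554. 169.  44.] [  7  11  12  51 162  88   0   0   0   0]
[241 190  23  23 428] [485. 120.  21.] [509. 144.  32.] [ 13  27 388   0   0   0   0   0   0   0]
```

```bash
python3 -c "
from h import *
st(); print(manip.sign_off())"
```

```text
23.6 [523.5 151.1 249.1] j [0.21  0.277 1.493 0.008 1.383 0.147] F [ 0.5 -0.4 -0.8] gap 94.1 jawyaw 3.5 
x [-0.013  0.005 -1.   ] z [ 0.998  0.061 -0.013]
the job is handed in; nothing more can be done
None
```

I completed every step and handed the job in at 23.6 s. No verdict was reported.

**What I did**
- **Carousel:** I turned it about 146° by the knob. The empty compartment's centre line measured within about 2° of the chute direction, which is about 3 mm at the outlet.
- **Nut bin:** I drew it out by its tab, stood it on the bench and let go. I then took it across its side walls and tipped it to about 60° over the chute's mouth. It is back upright on the open bench.

**Last checks**
- **Bin:** It shows empty and standing flat; its tab and rim read at the same heights as when it first stood on the bench. One automatic reading of the tab's angle disagreed (24° off). I put that down to a poor fit, because the rim and the picture both show the bin straight.
- **Nuts:** All four appear to be in the empty compartment, well below the divider tops. One lies flat, one stands on edge, and one stands on edge on top of another beside the hub. I inferred the lower nut of that pair from the heights measured there, about 29 mm and 55 mm, rather than seeing it clearly.
- **Chute:** The depth check showed nothing left in it.
- **Other bins and tools:** I saw no sign of movement in the later pictures, but I did not measure them again.
- **Arm:** It stopped clear of everything.

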